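Work the microscope's sprung slide finger and hold it open at its stop

ROBOT

A 7-joint arm with a two-finger parallel gripper is mounted at the origin on the work surface. World frame = base frame: x ahead of the robot, y to its left, z up, the work surface at z = 0. Lengths are in mm, angles in rad, forces in N, time in s.
With the tool pointing down it reaches from about 400 to 875 mm from the base axis. Payload 4.4 kg.
Tool frame: the origin (TCP) lies midway between the tips of the shut fingers; the grasp point (between the pads) lies 19 mm behind it (ctrl.grip_point_offset is the distance from the TCP to the grasp point, in mm); z points along the fingers, x is the direction in which the jaws open and shut, and the axes are right-handed (so a half turn about z gives the same grasp; the last joint's range is limited). The gripper opens to 85 mm and grips with 20 to 120 N. Pads are 22 mm wide; open, the fingers measure 114 mm over their backs; the gripper's body (76 mm by 85 mm) begins 54 mm behind the grasp point. The pads swing forward as they close: fully open they stand 13 mm farther back than shut.
Start: joints at [-1.179, 0.628, 0.038, 1.517, -0.027, 0.996, -0.02], TCP at [287.264, 583.093, 231.313] pointing down, gripper open.
Joint ranges: [-3.06, 3.06], [-0.37, 2.12], [-1.25, 1.32], [0.18, 2.47], [-1.1, 4.24], [0.23, 1.98], [-2.94, 2.94]. Speed limits (rad/s): [2.57, 2.57, 3.14, 3.14, 3.14, 3.14, 3.14].

INTERFACE

Orientations are given as [roll, pitch, yaw] about the fixed x, y, z axes, in that order (R = Rz(yaw) Ry(pitch) Rx(roll)).
In Python, from cell import ctrl, viewer gives the robot as it stands.
- The arm moves only by the tool apply_moves, never from a script. Its argument "series" is a list that holds one entry, the list of rows, each a list of 6 numbers: the shift along the tool's x, y, z normalised to -1 to 1, where 1 is 50 mm, then the turn, a rotation vector about the tool's x, y, z normalised to -1 to 1, where 1 is 6 degrees. In form: [[[tx, ty, tz, rx, ry, rz], ...]]. A call has exactly 5 rows; each row shifts and turns the commanded pose from where the row before left it, along the tool's axes as they then stand; what a row does not reach is not made up. A row lasts 1/8 s, in which the tool goes at most 62.5 mm and 10.7 degrees, less where a joint would pass 70% of its speed; a pose out of reach is approached as far as the arm can. A call with a number of a shift or a turn outside -1 to 1 is refused whole. A call with a gripper value outside its range is refused whole. "claw" is the gripper command: -1 is shut, 1 is fully open, values between are in proportion, set as the call begins (left out, the last holds). The fingers move at their own pace and stop on an object; the grip force is fixed at half the most. Time passes only in rows, so rows that do not move let the fingers close, or fill a call up. It gives the time, the measured TCP pose, the force and the opening at its end, in the units of the state.
- ctrl.read_state(): the state, without advancing time (a new reading comes with each control period).
- viewer.get_image(name): name is "scene" or "top" or "wrist"; returns the picture (384x512x3 uint8, blue, green, red); there is no depth.
- viewer.camera_info(name): a dict with "K" (3x3 intrinsics, pixels), "R" (3x3) and "t" (3): a world point X has camera coordinates R X + t. Camera axes: x right, y down, z forward; pixel columns grow to the right and rows downward; lengths in mm; the calibration is good to about 2 mm. A picture is of the moment at which its call begins: read the wrist's pose just before it. camera_info takes no time and is no camera call; for the wrist camera it gives the pose at the moment of the call.
- ctrl.finish_job(): hands the job in, once; it reports no verdict.
Trained networks look in the newest picture that a camera, given by its name, has taken for a name from the list of things; names that differ only in an ending like _2 or _b are one class to them, and where a whole thing is asked for, a point or a joint stands for the part that bears it (a point fixed in the world has none). Each returns a list of dicts, best first, with "score" (0 to 1); they miss things now and then, are a little off and sometimes report something else, mostly with a low value. They report only what shows in the picture. A call takes as long as a camera call.
- viewer.find_in(camera, label): "location" ([column, row] as shares, 0 to 1, of the picture: columns of its width, rows of its height, amid what is visible of it).
The state is a dict: "clock": time; "qpos": joint angles; "qd": joint speeds; "tau": joint torques, N m; "eef_pos": TCP position; "tool_rot": TCP orientation; "force": force on the tool from outside, world axes, zero at the start; "torque": the same for the moment, N m; "width": finger opening in mm.
Only numpy, scipy, OpenCV 4.12 (cv2) and the standard library are available. Lean on these libraries where they do the work, as an engineer would, in place of code of your own. Each camera call takes 0.05 s, during which the arm holds its last target. There are 200 camera calls.

TASK

The pivot of the sprung finger that clamps slides on the microscope's stage has just been oiled. Take hold of the red thumb post on the finger's lever, swing the finger open to its stop to work the oil in, then ease it slowly back until it is fully shut, keeping it in hand so that it never snaps back. Then swing it open to its stop again and finish while still holding it there by the red post, so that I can lay my slide in; keep clear of the nosepiece and its lenses and leave the loose things on the bench where they are.

Things in the scene. Friction and masses are not known exactly. Their poses are not given: they have to be found in the camera images.
- slide_finger (a joint): Sprung slide finger on the central microscope's stage, with a thumb lever across its upright pivot. Rad: 0 shut (spring rests it there at the start), 0.75 fully open on a hard stop. It opens clockwise seen from above: the lever's end moves from the eyepiece side towards the limb. Spring at the red post: 0.8 N shut, 4 N at the stop; let go when open, it flies shut.
- thumb_post: Upright red round post at the end of the thumb lever, left of the stage: 12 mm thick, 26 mm tall. Origin: centre of its foot on the lever's top face, 181 mm above the bench (top at 207 mm), z up; it turns with the finger. 52 mm from the pivot axis; it travels a 39 mm arc. The steel lever under it is 7 mm wide (15 mm round end), 4.5 mm thick, and runs straight to the pivot.
- finger_pivot (a point): Point on the upright pivot axis of the finger, on the slide holder (fixed), 176 mm above the bench. Seen from above, the direction from here to the red post is the microscope's x axis turned counter-clockwise by 2.0 rad when shut, by 1.25 rad at the stop.
- microscope: White binocular microscope in the middle (fixed; not the one at the back left). Base 240 x 170, height 435 mm. Origin: centre of the base's underside; x from the eyepiece side back to the limb, y to the left seen from the eyepieces, z up. Stage: black plate, 140 (x) by 150 (y) mm, centred at x = -30 mm, top at 170 mm. Head and eyepieces: within 47 mm of y = 0; the red post at y = 117 to 122 mm.
- nosepiece: Revolving nosepiece over the middle of the stage, not to be touched: black disc 74 mm in diameter, 250 to 295 mm above the bench, with four steel objective lenses, the lowest tip 212 mm above the bench. Origin and axes are the microscope's (on the bench).
- petri_dish: Closed clear dish with green leaves, 91 mm in diameter, 17 mm tall, beside the base on the left. Origin: centre of its underside. Leave it alone.
- stain_bottle: Amber bottle with a black cap, 36 mm in diameter, 75 mm tall, beside the base on the left. Origin: centre of its underside. Leave it alone.
- yellow_cap: Yellow cap, 34 mm in diameter, 12 mm tall, in front of the eyepiece side of the base. Origin: centre of its underside. Leave it alone.
- pencil: Green pencil, 194 mm long, 8 mm thick, lying on the worksheets. Origin: at about its middle, underside; x along it. Leave it alone.
- vial_pink: Glass vial with a pink cap, 26 mm in diameter, 61 mm tall, standing in the steel tray at the right. Origin: centre of its underside. Leave it alone.
- vial_clear: The same vial with a white cap, in the tray. Origin: centre of its underside. Leave it alone.
- forceps: Steel forceps, 123 mm long, 8 mm tall, lying in the tray. Origin: about its middle, underside; x along it. Leave them alone.
- tissue_box: Blue and white cardboard tissue box, 110 x 200 x 75 mm, at the left. Origin: centre of its underside. Leave it alone.

How it is judged:
By the outcome, as a careful person would: the job done as asked, in the order asked, and still so for the second after the job is handed in, while the arm keeps its last pose, push and grip.
It also fails if it takes over 45 s, if anything falls off the work surface, if the arm or the gripper's body presses on something with over 40 N, if the wrist force passes 120 N, or if a joint passes its speed limit or range.

## Working session

There is one attempt and no reset: what is moved stays moved. The work goes in short steps, Python scripts to look and compute and a tool call to move; the robot and the scene stay as the last step left them, time stands still between calls to the robot, and variables do not carry over. Pictures are saved under pics/ and viewed, about 8 in all and at most 12, crops included, and the job is handed in when it is done.

Besides the shell and the picture viewer there is one more tool, called after ">>>" as name(argument=value, ...) on one line, values as JSON. apply_moves: Moves the arm, as the interface text tells. Scaled input: -1 to 1 covers 50 mm each way for a shift and 6 degrees each way for a turn. Its arguments: {"type":"object","properties":{"series":{"type":"array","items":{"type":"array","items":{"type":"array","items":{"type":"number"}}}},"claw":{"type":"number"}},"required":["series"]}

```bash
mkdir -p pics; ls
python3 - <<'E'
from cell import ctrl,viewer
import cv2,numpy as np
s=ctrl.read_state();print(s['eef_pos'],s['tool_rot'],s['width'],s['clock'],ctrl.grip_point_offset)
ims=[]
for n in ['scene','top']:
    im=viewer.get_image(n);cv2.imwrite(f'pics/{n}0.png',im)
    for l in ['thumb_post','microscope','nosepiece','slide_finger','petri_dish','stain_bottle','tissue_box']:
        r=viewer.find_in(n,l)
        print(n,l,[(round(d['score'],2),np.round(np.array(d['location'])*[512,384],1).tolist()) for d in r[:3]])
    c=viewer.camera_info(n);print(np.array(c['K']).tolist(),np.round(c['R'],3).tolist(),np.round(c['t'],1).tolist())
E
```

```text
pics
[286.97080731 582.51105105 230.36483267] [3.14157153e+00 1.94080443e-03 1.11300600e+00] 85.3864821670113 0.0 18.700000000000003
scene thumb_post []
scene microscope [(0.85, [227.3, 154.4])]
scene nosepiece []
scene slide_finger []
scene petri_dish [(0.64, [280.5, 183.6])]
scene stain_bottle []
scene tissue_box [(0.8, [246.7, 352.7])]
[[454.9373406238378, 0.0, 256.19314162210924], [0.0, 454.9373406238378, 195.43422376015204], [0.0, 0.0, 1.0]] [[-0.979, -0.206, -0.003], [-0.17, 0.817, -0.552], [0.116, -0.539, -0.834]] [501.3, 152.5, 1549.1]
top thumb_post []
top microscope [(0.81, [284.3, 156.1])]
top nosepiece [(0.26, [86.3, 261.3]), (0.18, [263.8, 220.7])]
top slide_finger []
top petri_dish [(0.59, [295.8, 227.7])]
top stain_bottle [(0.64, [262.5, 220.9]), (0.43, [325.9, 179.4])]
top tissue_box [(0.66, [85.9, 260.1])]
[[486.2060754226236, 0.0, 256.1178759758254], [0.0, 486.2060754226236, 193.1774970976204], [0.0, 0.0, 1.0]] [[-0.112, -0.994, -0.003], [-0.97, 0.11, -0.218], [0.217, -0.022, -0.976]] [36.4, 562.5, 1493.9]
```

Run:
```python
import cv2,numpy as np
a=cv2.imread('pics/scene0.png');b=cv2.imread('pics/top0.png')
cv2.imwrite('pics/s1.png',cv2.resize(a,(800,600),interpolation=cv2.INTER_CUBIC))
cv2.imwrite('pics/t1.png',cv2.resize(b,(800,600),interpolation=cv2.INTER_CUBIC))
```

```text
(no output)
```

View pics/s1.png

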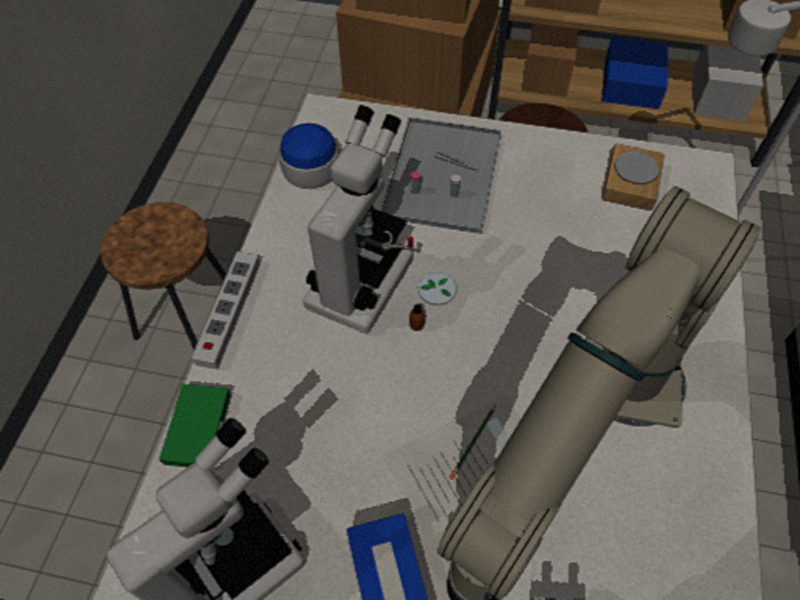

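View pics/t1.png

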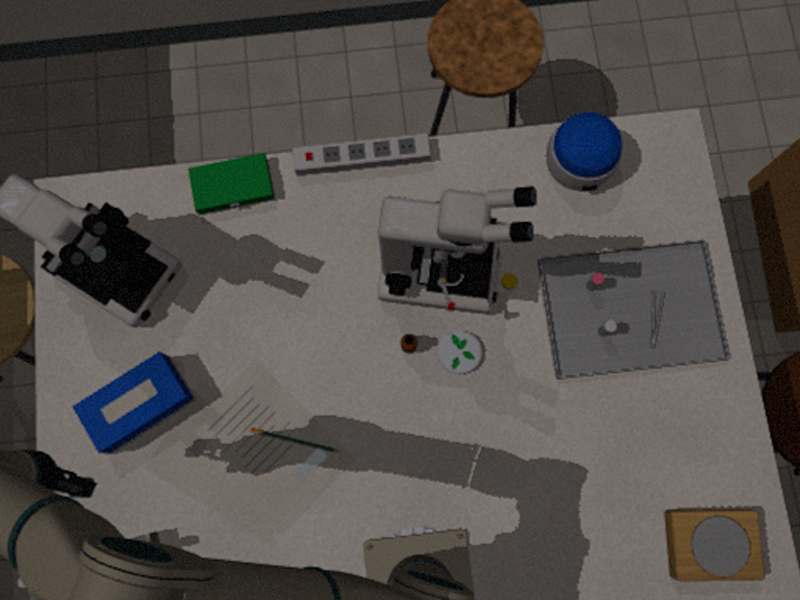

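Both views show the central microscope, with its eyepieces towards world −y and the red post on the robot's side: about (411,243) in the scene view and (451,307) in the top view, at 800-pixel scale. The dish and bottle stand below and in front of it.

```bash
cat > h.py <<'E'
import cv2,numpy as np
from cell import ctrl,viewer
def ray(c,uv):
    K,R,t=[np.array(c[k],float) for k in 'KRt']
    d=R.T@np.linalg.solve(K,[uv[0],uv[1],1]);return -R.T@t,d/np.linalg.norm(d)
def onz(c,uv,z):
    o,d=ray(c,uv);return o+d*(z-o[2])/d[2]
def proj(c,X):
    K,R,t=[np.array(c[k],float) for k in 'KRt'];p=K@(R@np.array(X,float)+t);return p[:2]/p[2]
def red(im,near=None,r=15):
    h=cv2.cvtColor(im,cv2.COLOR_BGR2HSV);m=((h[...,0]<8)|(h[...,0]>172))&(h[...,1]>150)&(h[...,2]>60)
    if near is not None:
        yy,xx=np.indices(m.shape);m&=np.hypot(xx-near[0],yy-near[1])<r
    n,l,s,c=cv2.connectedComponentsWithStats(m.astype(np.uint8));o=sorted(range(1,n),key=lambda i:-s[i,4])
    return [(c[i],s[i]) for i in o[:3]]
E
python3 - <<'E'
from h import *
P={}
for n,near in [('scene',(263,155)),('top',(288.6,196.5))]:
    im=cv2.imread(f'pics/{n}0.png');b=red(im,near);print(n,b)
    c=viewer.camera_info(n);P[n]=onz(c,b[0][0]+0.0,196);print(P[n])
c=viewer.camera_info('top')
for l,uv,z in [('baseFL',(497,311),30),('baseBL',(380,299),30),('bottle',(408,343),75),('dish',(460,352),17),('yellow',(509,281),12),('stageFL',(493,297),170),('stageFR',(499,240),170)]:
    print(l,np.round(onz(c,np.array(uv)*.64,z)))
im=cv2.imread('pics/top0.png')[120:220,230:350]
cv2.imwrite('pics/t2.png',cv2.resize(im,(720,600),interpolation=cv2.INTER_CUBIC))
E
```

```text
scene [(array([262.        , 153.72727273]), array([261, 152,   3,   5,  11], dtype=int32))]
[ 516.43235321 -116.26949581  196.        ]
top [(array([288.23076923, 194.92307692]), array([287, 193,   4,   5,  13], dtype=int32))]
[ 517.44624934 -116.73094132  196.        ]
baseFL [ 528. -226.   30.]
baseBL [581.  13.  30.]
bottle [474. -33.  75.]
dish [ 453. -140.   17.]
yellow [ 593. -264.   12.]
stageFL [ 528. -202.  170.]
stageFR [ 639. -229.  170.]
```

View pics/t2.png

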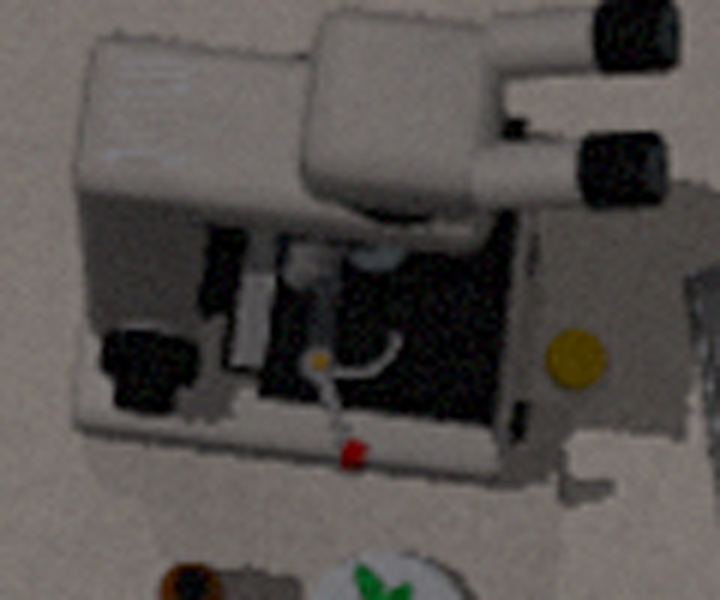

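The red post comes out within about 1 mm from both views, near (517,-116.5). The crop shows the pivot cap at (320,360) and the post at (352,455), and the lever is clear on the robot's side. Next I write the motion planner and plan the approach.

```bash
cat >> h.py <<'E'
from scipy.spatial.transform import Rotation as Ro
A0=1.353; PIV=np.array([568.,-105.6])
def pose(th,z,out=0,tilt=20,piv=None,a0=None,r=52):
    "tool pose for finger angle th (0 shut), TCP at height z, out mm farther out radially"
    piv=PIV if piv is None else piv; a=(A0 if a0 is None else a0)+2.0-th
    ld=np.array([np.cos(a),np.sin(a),0]);t=np.array([np.cos(a-np.pi/2),np.sin(a-np.pi/2),0]);tl=np.radians(tilt)
    zz=np.array([0,0,-np.cos(tl)])-np.sin(tl)*ld
    return np.r_[piv,z]+ld*np.r_[1,1,0]*(r+out), Ro.from_matrix(np.c_[t,np.cross(zz,t),zz])
def cur():
    s=ctrl.read_state();return np.array(s['eef_pos'][:3],float),Ro.from_euler('xyz',s['tool_rot'][:3]),s
def rows(p0,R0,p1,R1,n):
    d=(R0.inv()*R1).as_rotvec();k=R0;o=[];p=p0
    for i in range(n):
        o.append(np.r_[k.inv().apply((p1-p0)/n)/50,np.degrees(d/n)/6]);k=k*Ro.from_rotvec(d/n)
    o=np.round(o,3)
    for i in range(0,n,5): print([o[i:i+5].tolist()])
    return o
E
python3 - <<'E'
from h import *
c=viewer.camera_info('top');print('pivot',onz(c,(283.3,180),182))
p,R,s=cur();print(p,pose(0,280,90)[0])
rows(p,R,*pose(0,280,90),20)
E
```

```text
pivot [ 566.99234186 -109.19555486  182.        ]
[287.25528031 583.11744836 231.36815221] [ 429.16140692 -135.39672922  280.        ]
[[[-0.582, 0.445, -0.049, -0.16, 0.056, -0.316], [-0.596, 0.426, -0.045, -0.16, 0.056, -0.316], [-0.61, 0.407, -0.041, -0.16, 0.056, -0.316], [-0.622, 0.387, -0.038, -0.16, 0.056, -0.316], [-0.635, 0.367, -0.036, -0.16, 0.056, -0.316]]]
[[[-0.646, 0.346, -0.033, -0.16, 0.056, -0.316], [-0.657, 0.325, -0.032, -0.16, 0.056, -0.316], [-0.667, 0.304, -0.03, -0.16, 0.056, -0.316], [-0.677, 0.282, -0.029, -0.16, 0.056, -0.316], [-0.686, 0.26, -0.029, -0.16, 0.056, -0.316]]]
[[[-0.694, 0.238, -0.028, -0.16, 0.056, -0.316], [-0.701, 0.215, -0.029, -0.16, 0.056, -0.316], [-0.708, 0.192, -0.029, -0.16, 0.056, -0.316], [-0.714, 0.169, -0.03, -0.16, 0.056, -0.316], [-0.719, 0.146, -0.032, -0.16, 0.056, -0.316]]]
[[[-0.723, 0.123, -0.034, -0.16, 0.056, -0.316], [-0.726, 0.099, -0.036, -0.16, 0.056, -0.316], [-0.729, 0.076, -0.039, -0.16, 0.056, -0.316], [-0.731, 0.052, -0.042, -0.16, 0.056, -0.316], [-0.732, 0.029, -0.046, -0.16, 0.056, -0.316]]]
```

>>> apply_moves(series=[[[-0.58,0.44,-0.05,-0.16,0.06,-0.32],[-0.6,0.43,-0.05,-0.16,0.06,-0.32],[-0.61,0.41,-0.04,-0.16,0.06,-0.32],[-0.62,0.39,-0.04,-0.16,0.06,-0.32],[-0.63,0.37,-0.04,-0.16,0.06,-0.32]]], claw=0.2)

```text
clock: 1.42
eef_pos: [323.6, 402.5, 244.2]
tool_rot: [3.055, -0.025, 1.283]
force: [0.2, -0.4, -0.2]
width: 51.2
```

>>> apply_moves(series=[[[-0.65,0.35,-0.03,-0.16,0.06,-0.32],[-0.66,0.32,-0.03,-0.16,0.06,-0.32],[-0.67,0.3,-0.03,-0.16,0.06,-0.32],[-0.68,0.28,-0.03,-0.16,0.06,-0.32],[-0.69,0.26,-0.03,-0.16,0.06,-0.32]]])

```text
clock: 2.05
eef_pos: [359.0, 222.3, 255.8]
tool_rot: [2.965, -0.034, 1.453]
force: [0.2, 0.3, 0.5]
width: 51.4
```

>>> apply_moves(series=[[[-0.69,0.24,-0.03,-0.16,0.06,-0.32],[-0.7,0.22,-0.03,-0.16,0.06,-0.32],[-0.71,0.19,-0.03,-0.16,0.06,-0.32],[-0.71,0.17,-0.03,-0.16,0.06,-0.32],[-0.72,0.15,-0.03,-0.16,0.06,-0.32]]])

```text
clock: 2.68
eef_pos: [396.0, 43.0, 267.4]
tool_rot: [2.876, -0.028, 1.624]
force: [0.6, 0.5, -0.1]
width: 51.1
```

>>> apply_moves(series=[[[-0.72,0.12,-0.03,-0.16,0.06,-0.32],[-0.73,0.1,-0.04,-0.16,0.06,-0.32],[-0.73,0.08,-0.04,-0.16,0.06,-0.32],[-0.73,0.05,-0.04,-0.16,0.06,-0.32],[-0.73,0.03,-0.05,-0.16,0.06,-0.32]]])

```text
clock: 3.3
eef_pos: [432.8, -136.6, 278.6]
tool_rot: [2.789, -0.006, 1.793]
force: [1.3, 0.3, -0.9]
width: 51.2
```

Run:
```python
from h import *
p,R,s=cur();im=viewer.get_image('wrist');c=viewer.camera_info('wrist')
print(p,s['force'],s['width'],s['clock'])
b=red(im);print(b);print([(d['score'],np.array(d['location'])*[512,384]) for d in viewer.find_in('wrist','thumb_post')])
print('pred',proj(c,[517,-116.5,194]))
cv2.imwrite('pics/w1.png',im)
```

```text
[ 432.78307988 -136.57377713  278.61847851] [ 1.25414287  0.34357038 -0.86458427] 51.219429327192266 3.3
[(array([256.42345277, 244.17915309]), array([249, 230,  16,  27, 307], dtype=int32))]
[(0.62, array([258.0992, 242.6112]))]
pred [263.97996527 242.52860512]
```

View pics/w1.png

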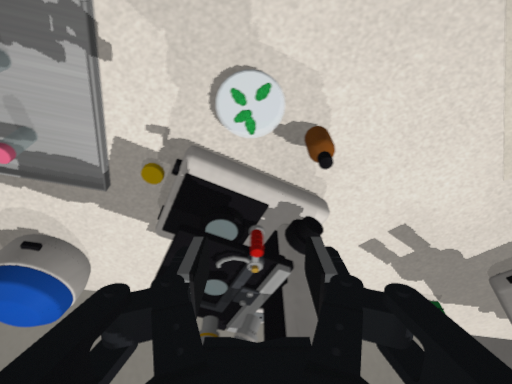

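The wrist view shows the red post at (256,244) and the pivot cap at (256,268), with the lever between them and both between the open jaws. The microscope body is clear of the gripper. Next I refine the positions and the microscope's yaw.

Run:
```python
from h import *
c=viewer.camera_info('wrist');ct=viewer.camera_info('top');cs=viewer.camera_info('scene')
o=[ray(c,(256.4,244.2)),ray(ct,(288.2,194.9)),ray(cs,(262,153.7))]
A=sum(np.eye(3)-np.outer(d,d) for _,d in o);B=sum((np.eye(3)-np.outer(d,d))@q for q,d in o);X=np.linalg.solve(A,B)
print('post',X,'wrist@194',onz(c,(256.4,244.2),194))
print('campos',-np.array(c['R']).T@np.array(c['t']))
for z in (180,186,190):print('piv',z,onz(c,(255.5,268),z))
# base left edge in wrist image, z~30
im=cv2.imread('pics/w1.png')
cv2.imwrite('pics/w2.png',cv2.resize(im[140:300,140:353],(798,600),interpolation=cv2.INTER_CUBIC))
```

```text
post [ 517.90156839 -118.66491595  193.84663813] wrist@194 [ 519.24953125 -120.67257575  194.        ]
campos [ 314.92689476 -165.73194582  386.00993262]
piv 180 [ 571.83209666 -110.22504946  180.        ]
piv 186 [ 564.34978165 -111.84167723  186.        ]
piv 190 [ 559.36157164 -112.91942908  190.        ]
```

View pics/w2.png

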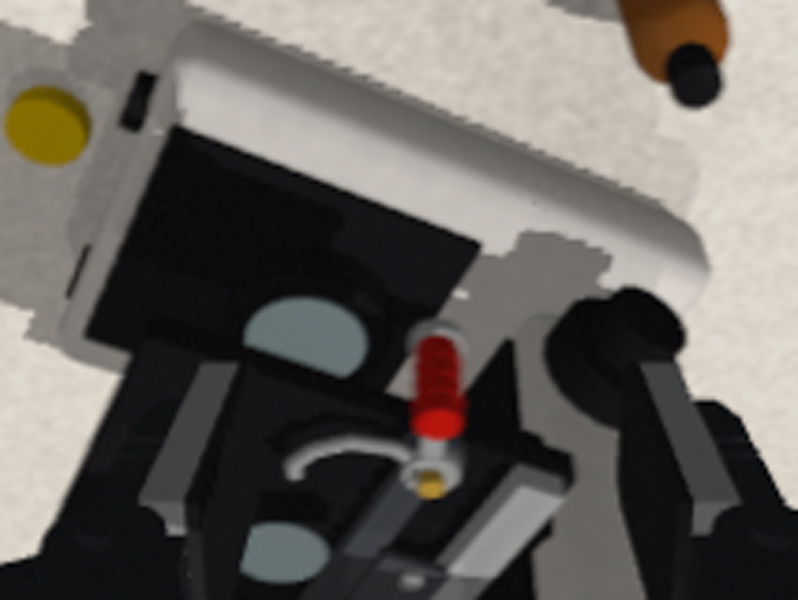

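Run:
```python
from h import *
c=viewer.camera_info('wrist')
f=lambda u,v,z:onz(c,(140+u/3.746,140+v/3.75),z)
for a,b,z in [((177,127),(481,243),60),((250,355),(570,460),170),((177,127),(85,335),60)]:
    d=f(*b,z)-f(*a,z);print(f(*a,z),f(*b,z),np.linalg.norm(d),np.degrees(np.arctan2(d[1],d[0])))
print('top',f(438,423,207),'foot',f(436,338,181))
print('ring',f(432,470,178),'ring',f(432,470,181),'capTop',f(431,484,190))
```

```text
[ 547.24769275 -208.65877575   60.        ] [576.84479898 -89.86041454  60.        ] 122.42973218943179 76.010285955764
[ 541.40313542 -168.85429708  170.        ] [566.29428231 -68.62716632 170.        ] 103.27171409666435 76.05290854621609
[ 547.24769275 -208.65877575   60.        ] [ 659.25190949 -238.47079211   60.        ] 115.90384327650897 -14.904776496067559
top [ 516.52611235 -120.81993348  207.        ] foot [ 513.47222844 -121.88820153  181.        ]
ring [ 569.83432719 -110.85286523  178.        ] ring [ 566.15795325 -111.64435264  181.        ] capTop [ 561.18806464 -113.00601072  190.        ]
```

The microscope's yaw comes out at about 76° (1.327 rad). The pivot is near (567.8,-109.2), which agrees with the post measurement and the 52 mm lever length. Next I plan the approach to the post.

```bash
sed -i 's/^A0=.*/A0=1.327; PIV=np.array([567.8,-109.2])/' h.py
python3 - <<'E'
from h import *
p,R,s=cur();q,Q=pose(0,188);print(p,q)
rows(p,R,q,Q,5)
rows(p,R,q,Q,10)
E
```

```text
[ 433.39120534 -140.3441695   278.88961747] [ 516.69121557 -118.78603952  188.        ]
[[[0.012, 0.197, 0.46, 0.008, -0.025, 0.047], [0.015, 0.197, 0.46, 0.008, -0.025, 0.047], [0.017, 0.197, 0.46, 0.008, -0.025, 0.047], [0.019, 0.198, 0.46, 0.008, -0.025, 0.047], [0.021, 0.198, 0.459, 0.008, -0.025, 0.047]]]
[[[0.006, 0.098, 0.23, 0.004, -0.013, 0.024], [0.007, 0.099, 0.23, 0.004, -0.013, 0.024], [0.007, 0.099, 0.23, 0.004, -0.013, 0.024], [0.008, 0.099, 0.23, 0.004, -0.013, 0.024], [0.008, 0.099, 0.23, 0.004, -0.013, 0.024]]]
[[[0.009, 0.099, 0.23, 0.004, -0.013, 0.024], [0.009, 0.099, 0.23, 0.004, -0.013, 0.024], [0.01, 0.099, 0.23, 0.004, -0.013, 0.024], [0.011, 0.099, 0.23, 0.004, -0.013, 0.024], [0.011, 0.099, 0.23, 0.004, -0.013, 0.024]]]
```

```bash
sed -i 's/^A0=.*/A0=1.335; PIV=np.array([568.,-107.])/' h.py
python3 - <<'E'
from h import *
p,R,s=cur();q,Q=pose(0,188,30);print(p,q)
q[2]=225
rows(p,R,q,Q,5)
E
```

```text
[ 433.39120534 -140.3441695   278.88961747] [ 487.52888769 -122.7607133   188.        ]
[[[0.022, 0.138, 0.281, 0.008, -0.02, 0.033], [0.023, 0.138, 0.281, 0.008, -0.02, 0.033], [0.024, 0.138, 0.28, 0.008, -0.02, 0.033], [0.025, 0.138, 0.28, 0.008, -0.02, 0.033], [0.026, 0.139, 0.28, 0.008, -0.02, 0.033]]]
```

>>> apply_moves(series=[[[0.025,0.17,0.35,0.01,-0.025,0.04],[0.025,0.17,0.35,0.01,-0.025,0.04],[0.03,0.17,0.35,0.01,-0.025,0.04],[0.03,0.18,0.35,0.01,-0.025,0.04],[0,0,0,0,0,0]]])

```text
clock: 4.03
eef_pos: [486.4, -116.2, 223.5]
tool_rot: [2.796, -0.004, 1.775]
force: [0.4, -0.2, 0.1]
width: 51.1
```

Run:
```python
from h import *
c=viewer.camera_info('wrist');im=viewer.get_image('wrist');p,R,s=cur()
print(p,s['force'],s['clock'])
b=red(im);print(b);u=b[0][0];print('post@194',onz(c,u,194),'pred',proj(c,[517,-117,194]))
x,y,w,h,a=b[0][1];print('top',onz(c,(x+w/2,y+h-4),207))
q,Q=pose(0,188);print(q);rows(p,R,q,Q,5)
```

```text
[ 486.02696714 -116.83245987  223.99037351] [-0.28892767 -0.06497574 -0.14632085] 4.075
[(array([247.32612056, 247.10200927]), array([238, 227,  20,  39, 647], dtype=int32))]
post@194 [ 516.93888361 -115.39370238  194.        ] pred [245.00292012 246.84238971]
top [ 516.68691525 -114.7201205   207.        ]
[ 516.96953854 -116.99459868  188.        ]
[[[-0.026, 0.065, 0.176, -0.006, -0.013, 0.014], [-0.026, 0.065, 0.176, -0.006, -0.013, 0.014], [-0.025, 0.065, 0.177, -0.006, -0.013, 0.014], [-0.025, 0.065, 0.177, -0.006, -0.013, 0.014], [-0.025, 0.065, 0.177, -0.006, -0.013, 0.014]]]
```

>>> apply_moves(series=[[[-0.02,0.08,0.22,-0.005,-0.015,0.015],[-0.02,0.08,0.22,-0.005,-0.015,0.015],[-0.02,0.08,0.22,-0.005,-0.015,0.015],[-0.02,0.08,0.22,-0.005,-0.015,0.015],[0,0,0,0,0,0]]])

```text
clock: 4.7
eef_pos: [516.7, -115.4, 187.3]
tool_rot: [2.794, 0.0, 1.764]
force: [-0.5, 0.1, -0.5]
width: 51.2
```

Run:
```python
from h import *
c=viewer.camera_info('wrist');im=viewer.get_image('wrist');p,R,s=cur()
print(p,s['force'],s['clock'])
b=red(im);u=b[0][0];print(b[0],'post@194',onz(c,u,194))
q,Q=pose(0,188);q[:2]=[517,-116.2];print(R.inv().apply(q-p), (R.inv()*Q).as_rotvec(degrees=True))
cv2.imwrite('pics/w3.png',im[130:384,86:426])
```

```text
[ 516.49240512 -115.56384875  187.69624709] [-0.24198044 -0.03122579 -0.5309172 ] 4.75
(array([255.24183583, 260.23654016]), array([ 243,  234,   26,   52, 1133], dtype=int32)) post@194 [ 517.24342456 -115.2477826   194.        ]
[-0.72194031  0.45682475 -0.15722642] [-0.0678807   0.01568302  0.00569462]
```

View pics/w3.png

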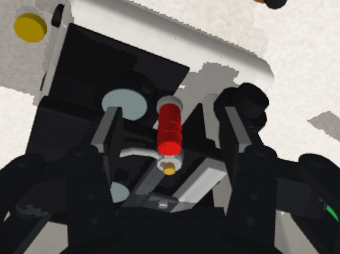

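The red post, at about (170,130) in the crop, stands midway between the pads, and nothing is in contact. I close the gripper.

>>> apply_moves(series=[[[0,0,0,0,0,0],[0,0,0,0,0,0],[0,0,0,0,0,0],[0,0,0,0,0,0],[0,0,0,0,0,0]]], claw=-1)

```text
clock: 5.38
eef_pos: [516.5, -116.0, 188.6]
tool_rot: [2.792, 0.001, 1.764]
force: [-3.1, -1.4, 5.2]
width: 9.3
```

Run:
```python
from h import *
p,R,s=cur();print(p,s['force'],s['torque'],s['width'],s['clock'])
# arc plan relative to current pose: piv inferred from current TCP
ld=np.r_[np.cos(A0+2),np.sin(A0+2)];piv=p[:2]-52*ld;print('piv',piv)
import sys
k=R;q=p.copy();o=[];N=25
for i in range(N):
    a=A0+2-0.75*(i+1)/N;qn=np.r_[piv+52*np.r_[np.cos(a),np.sin(a)],p[2]]
    kn=Ro.from_rotvec([0,0,-0.75/N])*k
    o.append(np.r_[k.inv().apply(qn-q)/50,(k.inv()*kn).as_rotvec(degrees=True)/6]);q,k=qn,kn
print(np.round(o[::6],4),q)
```

```text
[ 516.52660866 -115.96282092  188.62864466] [-3.13846515 -1.4039045   5.22459216] [-0.17784118  0.54976665 -0.04859794] 9.292370764491656 5.375
piv [ 567.55707013 -105.96822224]
[[ 3.120e-02  4.000e-04  1.000e-04  4.000e-04 -9.800e-02  2.692e-01]
 [ 3.120e-02  4.000e-04  1.000e-04  4.000e-04 -9.800e-02  2.692e-01]
 [ 3.120e-02  4.000e-04  1.000e-04  4.000e-04 -9.800e-02  2.692e-01]
 [ 3.120e-02  4.000e-04  1.000e-04  4.000e-04 -9.800e-02  2.692e-01]
 [ 3.120e-02  4.000e-04  1.000e-04  4.000e-04 -9.800e-02  2.692e-01]] [523.40594365 -78.49681837 188.62864466]
```

Run:
```python
from h import *
im=viewer.get_image('wrist');p,R,s=cur();print(p,s['force'],s['torque'],s['width'],s['clock'])
cv2.imwrite('pics/w4.png',cv2.resize(im[200:350,156:356],(800,600),interpolation=cv2.INTER_CUBIC))
```

```text
[ 516.52702639 -115.97008646  188.62767406] [-2.74973618 -0.64076779  5.90236172] [-0.14118786  0.56597698  0.00303511] 9.45184159703305 5.425
```

View pics/w4.png

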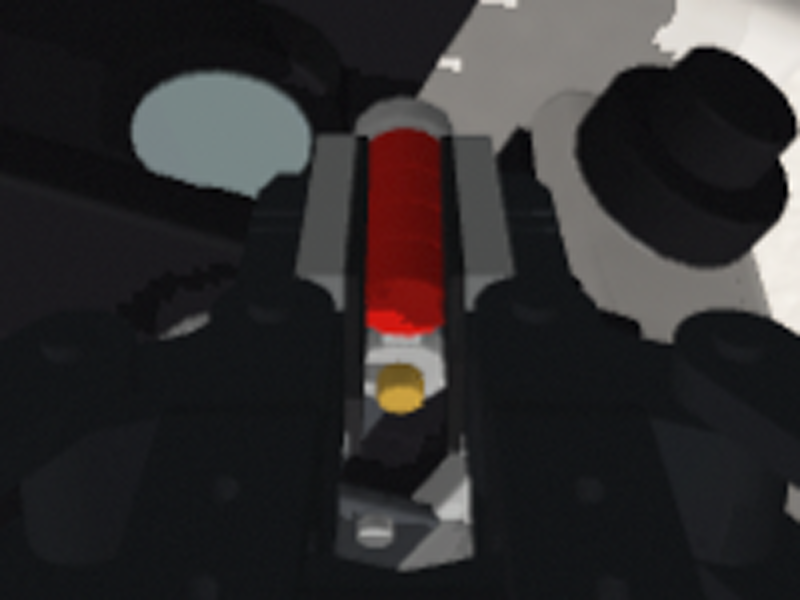

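The picture shows the post held squarely between both pads. The reading is 9.4 mm because the pads yield. I swing it open along the arc, turning the tool with the lever.

>>> apply_moves(series=[[[0.031,0,0,0,-0.098,0.27],[0.031,0,0,0,-0.098,0.27],[0.031,0,0,0,-0.098,0.27],[0.031,0,0,0,-0.098,0.27],[0.031,0,0,0,-0.098,0.27]]])

```text
clock: 6.05
eef_pos: [515.8, -108.6, 188.7]
tool_rot: [2.792, 0.001, 1.612]
force: [-2.8, -0.6, 5.0]
width: 9.1
```

>>> apply_moves(series=[[[0.031,0,0,0,-0.098,0.27],[0.031,0,0,0,-0.098,0.27],[0.031,0,0,0,-0.098,0.27],[0.031,0,0,0,-0.098,0.27],[0.031,0,0,0,-0.098,0.27]]])

```text
clock: 6.68
eef_pos: [516.1, -100.8, 188.7]
tool_rot: [2.791, 0.001, 1.462]
force: [-1.6, -1.1, 4.0]
width: 9.5
```

```bash
cat > st.py <<'E'
from h import *
p,R,s=cur();f=np.array(s['force']);P=np.array([567.56,-105.97])
d=p[:2]-P;a=np.arctan2(d[1],d[0])%(2*np.pi);ld=np.r_[d/np.linalg.norm(d),0]
t=np.r_[ld[1],-ld[0],0]
print('t',s['clock'],'p',np.round(p,1),'r',round(np.linalg.norm(d),1),'theta',round(A0+2-a,3),'Frad',round(f@ld,1),'Ftan',round(f@t,1),'Fz',round(f[2],1),'M',np.round(s['torque'],2),'w',round(s['width'],1),'tool',np.round(R.as_euler('xyz'),3))
E
python3 st.py
```

```text
t 6.675 p [ 516.1 -100.8  188.7] r 51.8 theta 0.294 Frad 1.5 Ftan -1.2 Fz 4.0 M [-0.25  0.38 -0.02] w 9.5 tool [2.791e+00 1.000e-03 1.462e+00]
```

Forces are small, so I continue.

>>> apply_moves(series=[[[0.031,0,0,0,-0.098,0.27],[0.031,0,0,0,-0.098,0.27],[0.031,0,0,0,-0.098,0.27],[0.031,0,0,0,-0.098,0.27],[0.031,0,0,0,-0.098,0.27]]])

```text
clock: 7.3
eef_pos: [517.6, -93.1, 188.7]
tool_rot: [2.791, 0.001, 1.311]
force: [-1.7, -2.4, 4.0]
width: 9.3
```

>>> apply_moves(series=[[[0.031,0,0,0,-0.098,0.27],[0.031,0,0,0,-0.098,0.27],[0.031,0,0,0,-0.098,0.27],[0.031,0,0,0,-0.098,0.27],[0.031,0,0,0,-0.098,0.27]]])

```text
clock: 7.92
eef_pos: [520.2, -85.8, 188.7]
tool_rot: [2.79, 0.001, 1.16]
force: [0.0, -2.9, 3.3]
width: 9.5
```

>>> apply_moves(series=[[[0.031,0,0,0,-0.098,0.27],[0.031,0,0,0,-0.098,0.27],[0.031,0,0,0,-0.098,0.27],[0.031,0,0,0,-0.098,0.27],[0.031,0,0,0,-0.098,0.27]]])

```text
clock: 8.55
eef_pos: [523.7, -79.1, 188.7]
tool_rot: [2.79, 0.001, 1.01]
force: [1.5, -2.8, 1.1]
width: 9.2
```

```bash
python3 st.py
```

```text
t 8.55 p [523.7 -79.1 188.7] r 51.4 theta 0.743 Frad -2.7 Ftan -1.6 Fz 1.1 M [-0.53  0.04 -0.09] w 9.2 tool [2.79e+00 1.00e-03 1.01e+00]
```

The finger is near its stop. I push a little further to feel for it.

>>> apply_moves(series=[[[0.02,0,0,0,0,0],[0.02,0,0,0,0,0],[0.02,0,0,0,0,0],[0,0,0,0,0,0],[0,0,0,0,0,0]]])

```text
clock: 9.18
eef_pos: [523.8, -79.0, 188.7]
tool_rot: [2.789, 0.004, 1.008]
force: [-3.5, -7.9, 3.2]
width: 9.3
```

```bash
python3 st.py
```

```text
t 9.175 p [523.8 -79.  188.7] r 51.4 theta 0.746 Frad -1.2 Ftan -8.6 Fz 3.2 M [-1.46  0.63 -0.54] w 9.3 tool [2.789 0.004 1.008]
```

It stopped dead: 3 mm more command gave no motion and the reaction rose to 8.6 N, so the finger is at its stop at about 0.746 rad. Now I ease it back slowly.

>>> apply_moves(series=[[[-0.02,0,0,0,0,0],[-0.02,0,0,0,0,0],[-0.02,0,0,0,0,0],[-0.02,0,0,0,0.06,-0.17],[-0.02,0,0,0,0.06,-0.17]]])

```text
clock: 9.8
eef_pos: [522.7, -80.7, 188.7]
tool_rot: [2.79, 0.001, 1.051]
force: [3.3, -4.6, 0.8]
width: 9.6
```

>>> apply_moves(series=[[[-0.02,0,0,0,0.061,-0.17],[-0.02,0,0,0,0.061,-0.17],[-0.02,0,0,0,0.061,-0.17],[-0.02,0,0,0,0.061,-0.17],[-0.02,0,0,0,0.061,-0.17]]])

```text
clock: 10.42
eef_pos: [520.5, -85.0, 188.7]
tool_rot: [2.79, 0.001, 1.145]
force: [2.9, -5.3, 0.6]
width: 8.8
```

>>> apply_moves(series=[[[-0.02,0,0,0,0.061,-0.17],[-0.02,0,0,0,0.061,-0.17],[-0.02,0,0,0,0.061,-0.17],[-0.02,0,0,0,0.061,-0.17],[-0.02,0,0,0,0.061,-0.17]]])

```text
clock: 11.05
eef_pos: [518.7, -89.4, 188.8]
tool_rot: [2.79, 0.002, 1.24]
force: [2.9, -4.3, 0.9]
width: 9.2
```

>>> apply_moves(series=[[[-0.02,0,0,0,0.061,-0.17],[-0.02,0,0,0,0.061,-0.17],[-0.02,0,0,0,0.061,-0.17],[-0.02,0,0,0,0.061,-0.17],[-0.02,0,0,0,0.061,-0.17]]])

```text
clock: 11.68
eef_pos: [517.3, -94.0, 188.8]
tool_rot: [2.791, 0.002, 1.335]
force: [3.4, -4.2, -0.5]
width: 9.5
```

```bash
python3 st.py
```

```text
t 11.675 p [517.3 -94.  188.8] r 51.7 theta 0.427 Frad -4.3 Ftan -3.2 Fz -0.5 M [-0.78 -0.31 -0.3 ] w 9.5 tool [2.791e+00 2.000e-03 1.335e+00]
```

>>> apply_moves(series=[[[-0.02,0.003,0,0,0.061,-0.17],[-0.02,0.003,0,0,0.061,-0.17],[-0.02,0.003,0,0,0.061,-0.17],[-0.02,0.003,0,0,0.061,-0.17],[-0.02,0.003,0,0,0.061,-0.17]]])

```text
clock: 12.3
eef_pos: [516.3, -98.8, 188.7]
tool_rot: [2.792, 0.002, 1.43]
force: [3.2, -3.9, 0.6]
width: 9.2
```

>>> apply_moves(series=[[[-0.02,0,0,0,0.061,-0.17],[-0.02,0,0,0,0.061,-0.17],[-0.02,0,0,0,0.061,-0.17],[-0.02,0,0,0,0.061,-0.17],[-0.02,0,0,0,0.061,-0.17]]])

```text
clock: 12.92
eef_pos: [515.7, -103.7, 188.7]
tool_rot: [2.793, 0.002, 1.524]
force: [4.4, -2.3, 1.7]
width: 9.1
```

>>> apply_moves(series=[[[-0.02,0,0,0,0.061,-0.17],[-0.02,0,0,0,0.061,-0.17],[-0.02,0,0,0,0.061,-0.17],[-0.02,0,0,0,0.061,-0.17],[-0.02,0,0,0,0.061,-0.17]]])

```text
clock: 13.55
eef_pos: [515.6, -108.5, 188.7]
tool_rot: [2.793, 0.003, 1.619]
force: [4.7, -2.8, 0.8]
width: 9.4
```

>>> apply_moves(series=[[[-0.02,0,0,0,0.061,-0.17],[-0.02,0,0,0,0.061,-0.17],[-0.02,0,0,0,0.061,-0.17],[-0.02,0,0,0,0.061,-0.17],[-0.02,0,0,0,0.061,-0.17]]])

```text
clock: 14.18
eef_pos: [516.0, -113.4, 188.7]
tool_rot: [2.793, 0.003, 1.714]
force: [4.9, -0.3, 2.3]
width: 9.4
```

```bash
python3 st.py
```

```text
t 14.175 p [ 516.  -113.4  188.7] r 52.1 theta 0.051 Frad -4.8 Ftan -1.0 Fz 2.3 M [-0.21 -0.84 -0.11] w 9.4 tool [2.793 0.003 1.714]
```

>>> apply_moves(series=[[[-0.02,0.003,0,0,0.061,-0.17],[-0.02,0.003,0,0,0.061,-0.17],[-0.02,0.003,0,0,0.05,-0.13],[-0.02,0.003,0,0,0,0],[-0.02,0,0,0,0,0]]])

```text
clock: 14.8
eef_pos: [516.5, -116.5, 188.6]
tool_rot: [2.795, -0.0, 1.767]
force: [1.8, 5.1, 6.4]
width: 9.4
```

>>> apply_moves(series=[[[-0.02,0,0,0,0,0],[-0.02,0,0,0,0,0],[0,0,0,0,0,0],[0,0,0,0,0,0],[0,0,0,0,0,0]]])

```text
clock: 15.42
eef_pos: [516.5, -116.6, 188.5]
tool_rot: [2.795, -0.003, 1.769]
force: [1.0, 7.0, 7.4]
width: 9.2
```

```bash
python3 st.py
```

```text
t 15.425 p [ 516.5 -116.6  188.5] r 52.2 theta -0.011 Frad -2.4 Ftan 6.6 Fz 7.4 M [ 1.53 -0.37  0.53] w 9.2 tool [ 2.795 -0.003  1.769]
```

The finger is fully shut: it resists a further 2 mm of command with 6.6 N, and measured travel between the stops is 0.757 rad against 0.75 nominal. I open it again.

>>> apply_moves(series=[[[0.02,0,0,0,0,0],[0.02,0,0,0,0,0],[0.02,0,0,0,0,0],[0.031,0,0,0,-0.098,0.27],[0.031,0,0,0,-0.098,0.27]]])

```text
clock: 16.05
eef_pos: [516.2, -114.4, 188.7]
tool_rot: [2.794, 0.003, 1.702]
force: [1.4, 2.5, 3.6]
width: 9.1
```

>>> apply_moves(series=[[[0.031,0,0,0,-0.098,0.27],[0.031,0,0,0,-0.098,0.27],[0.031,0,0,0,-0.098,0.27],[0.031,0,0,0,-0.098,0.27],[0.031,0,0,0,-0.098,0.27]]])

```text
clock: 16.68
eef_pos: [515.7, -106.9, 188.7]
tool_rot: [2.794, 0.003, 1.552]
force: [0.5, 1.3, 3.7]
width: 9.1
```

>>> apply_moves(series=[[[0.031,0,0,0,-0.098,0.27],[0.031,0,0,0,-0.098,0.27],[0.031,0,0,0,-0.098,0.27],[0.031,0,0,0,-0.098,0.27],[0.031,0,0,0,-0.098,0.27]]])

```text
clock: 17.3
eef_pos: [516.3, -99.2, 188.7]
tool_rot: [2.793, 0.003, 1.401]
force: [-1.2, 1.4, 4.0]
width: 9.2
```

>>> apply_moves(series=[[[0.031,0,0,0,-0.098,0.27],[0.031,0,0,0,-0.098,0.27],[0.031,0,0,0,-0.098,0.27],[0.031,0,0,0,-0.098,0.27],[0.031,0,0,0,-0.098,0.27]]])

```text
clock: 17.92
eef_pos: [518.0, -91.8, 188.7]
tool_rot: [2.792, 0.003, 1.251]
force: [-1.1, 1.5, 3.9]
width: 9.3
```

>>> apply_moves(series=[[[0.031,0,0,0,-0.098,0.27],[0.031,0,0,0,-0.098,0.27],[0.031,0,0,0,-0.098,0.27],[0.031,0,0,0,-0.098,0.27],[0.031,0,0,0,-0.098,0.27]]])

```text
clock: 18.55
eef_pos: [520.8, -84.6, 188.7]
tool_rot: [2.792, 0.003, 1.1]
force: [-1.2, 2.0, 3.9]
width: 9.3
```

```bash
python3 st.py
```

```text
t 18.55 p [520.8 -84.6 188.7] r 51.4 theta 0.621 Frad 1.9 Ftan 1.3 Fz 3.9 M [0.42 0.41 0.28] w 9.3 tool [2.792 0.003 1.1  ]
```

>>> apply_moves(series=[[[0.031,0,0,0,-0.098,0.27],[0.031,0,0,0,-0.098,0.27],[0.031,0,0,0,-0.098,0.27],[0.03,0,0,0,-0.04,0.1],[0.03,0,0,0,0,0]]])

```text
clock: 19.18
eef_pos: [523.8, -79.2, 188.6]
tool_rot: [2.791, 0.005, 0.998]
force: [-5.6, -0.8, 6.0]
width: 9.6
```

>>> apply_moves(series=[[[0.02,0,0,0,0,0],[0.02,0,0,0,0,0],[0.02,0,0,0,0,0],[0,0,0,0,0,0],[0,0,0,0,0,0]]])

```text
clock: 19.8
eef_pos: [523.9, -79.1, 188.6]
tool_rot: [2.791, 0.007, 0.994]
force: [-8.3, -3.7, 6.7]
width: 9.7
```

```bash
python3 st.py
```

```text
t 19.8 p [523.9 -79.1 188.6] r 51.3 theta 0.745 Frad 5.2 Ftan -7.5 Fz 6.7 M [-0.84  1.42 -0.49] w 9.7 tool [2.791 0.007 0.994]
```

>>> apply_moves(series=[[[0.02,0,0,0,0,0],[0.02,0,0,0,0,0],[0,0,0,0,0,0],[0,0,0,0,0,0],[0,0,0,0,0,0]]])

```text
clock: 20.42
eef_pos: [523.9, -78.9, 188.6]
tool_rot: [2.79, 0.009, 0.992]
force: [-11.1, -7.4, 8.1]
width: 9.4
```

```bash
python3 st.py
python3 - <<'E'
from h import *
im=viewer.get_image('wrist');t=viewer.get_image('top')
a=cv2.resize(im,(512,384));b=cv2.resize(t[110:250,200:387],(512,384),interpolation=cv2.INTER_CUBIC)
cv2.imwrite('pics/f1.png',cv2.resize(np.hstack([a,b]),(800,300)))
E
```

```text
t 20.425 p [523.9 -78.9 188.6] r 51.3 theta 0.748 Frad 5.5 Ftan -12.1 Fz 8.1 M [-1.49  1.92 -0.82] w 9.4 tool [2.79  0.009 0.992]
```

View pics/f1.png

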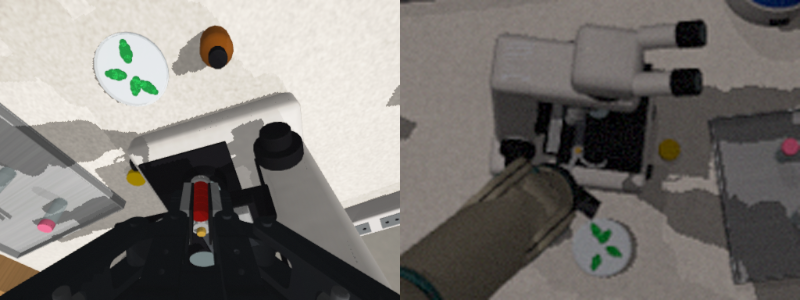

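The picture shows the red post still gripped, at about (202,205). The finger's arm has swung round, and the dish, bottle and cap are undisturbed. The stop is firm: 2 mm more command moved it 0.2 mm and the reaction rose to 12 N. I hand the job in.

```bash
python3 -c "
from cell import ctrl
print(ctrl.finish_job())"; python3 st.py
```

```text
the job is handed in; nothing more can be done
None
the job is handed in; nothing more can be done
```

I gripped the red post and swung the finger open to its stop. I then eased it back at about 8 mm/s, in hand throughout, until it was fully shut. Finally I opened it to the stop again and handed the job in at about 20.5 s of the 45 s, still holding the post.

**Both end positions:** they were felt as hard stops, where further push gave almost no movement. The reaction was 8.6 N at the first opening, 6.6 N when shut and 12 N at the final opening. Measured travel was about 0.757 rad against the nominal 0.75 rad, and the last reading was 0.748 rad.

**Last picture:** it shows the post gripped and the dish, bottle and yellow cap where they were. The highest force I read was about 16 N, and nothing showed contact with the nosepiece.

**Minor disagreements:**
- The gripper read about 9.4 mm on the 12 mm post, probably because the pads yield.
- My first wrist measurement was about 4 mm off because the arm was still settling, and I corrected it before gripping.
- The small sideways forces while swinging varied by a few newtons between runs.
- I did not check the pencil, forceps, vials or tissue box one by one afterwards. The arm did not work near them.

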